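Find the unlocked flap of the scrap chest and push it open

ROBOT

A 6-joint arm with a two-finger parallel gripper is mounted at the origin on a cart in front of the work surface, level with it; the furniture and walls round the work are solid. World frame = base frame: x ahead of the robot, y to its left, z up, the work surface at z = 0. Lengths are in m, angles in rad, forces in N, time in s.
With the tool pointing down it reaches from about 0.375 to 0.975 m from the base axis. Payload 3.8 kg.
Tool frame: the origin (TCP) lies midway between the tips of the shut fingers; the grasp point (between the pads) lies 19 mm behind it; z points along the fingers, y is the line along which they close (so a half turn about z gives the same grasp; the last joint's range is limited). The gripper opens to 85 mm and grips with 20 to 120 N. Pads are 22 mm wide; open, the fingers measure 114 mm over their backs; the gripper's body (76 mm by 85 mm) begins 54 mm behind the grasp point. The pads swing forward as they close: fully open they stand 13 mm farther back than shut.
Start: joints at [1.218, 0.264, 1.604, -0, 1.274, -0.037], TCP at [0.21, 0.642, 0.231] pointing down, gripper open.
Joint ranges: [-2.63, 2.63], [-0.94, 2.18], [0.31, 2.57], [-1.31, 4.45], [0, 2.66], [-2.55, 2.55]. Speed limits (rad/s): [2.57, 2.57, 3.14, 3.14, 3.14, 3.14].

INTERFACE

Orientations are given as a rotation vector (axis times angle).
In Python, from workcell import read_state, vision, ticket gives the robot as it stands. The module is installed in compiled form; this text tells all that it offers.
- The arm moves only by the tool jog_arm, never from a script. Its arguments are lists of equal length, an entry for each row: "turn": the turn, a rotation vector about the tool's x, y, z in rad, a list of three; "delta_pos": the shift along the tool's x, y, z in m, a list of three; "gripper": the finger opening in m, from 0 to 0.0854. In form: {"turn": [[rx, ry, rz], ...], "delta_pos": [[dx, dy, dz], ...], "gripper": [gripper, ...]}. A call has 1 to 20 rows; each row shifts and turns the commanded pose from where the row before left it, along the tool's axes as they then stand; what a row does not reach is not made up. A row lasts 1/12 s, in which the tool goes at most 41.7 mm and 7.16 degrees, less where a joint would pass 70% of its speed; a pose out of reach is approached as far as the arm can. A call with a gripper value outside its range is refused whole. The fingers move at their own pace and stop on an object; "grip_force" is the grip in N (left out, the last holds). Time passes only in rows, so rows that do not move let the fingers close. It gives the time, the measured TCP pose, the force, the opening and the grip force at its end, in the units of the state.
- read_state(): the state, without advancing time (a new reading comes with each control period).
- vision.read_camera(name): name is "side" or "top" or "wrist"; returns the picture (420x560x3 uint8, red, green, blue); there is no depth.
- vision.calibration(name): a dict with "vfov" (degrees; the focal length in pixels is half the picture's height over the tangent of half this angle, whatever the lens; pixels are square), "cx", "cy" (the principal point, pixels), "R" (3x3) and "t" (3): a world point X has camera coordinates R X + t; the wrist camera has in their place "mount" (4x4, takes a point from camera to tool coordinates, whose origin is the TCP and whose axes are the flange's). Camera axes: x right, y down, z forward; pixel columns grow to the right and rows downward; lengths in m; the calibration is good to about 2 mm. The wrist camera is an equidistant fisheye: a pixel r from the principal point sees the ray r / f radians off the axis. A picture is of the moment at which its call begins: read the wrist's pose just before it. calibration takes no time and is no camera call.
- ticket.finish_job(): hands the job in; it is judged then, once.
The state is a dict: "time": time; "q": joint angles; "joint_vel": joint speeds; "joint_torque": joint torques, N m; "tool_pos": TCP position; "tcp_rot": TCP orientation; "wrist_force": force on the tool from outside, world axes, zero at the start; "torque": the same for the moment, N m; "width": opening from 0.0 (shut) to 1.0 (fully open); "grip_force": force on a finger pad.
Only numpy, scipy, OpenCV 4.12 (cv2) and the standard library are available. Lean on these libraries where they do the work, as an engineer would, in place of code of your own. Each camera call takes 0.05 s, during which the arm holds its last target. There are 200 camera calls.

TASK

One of the three identical tip-in flaps of the scrap chest on the bench has been left unlocked, and it looks just like the locked ones. Press gently with a fingertip on the round mark in the near half of one flap after another until you find the one that rocks, then push its near half on down until the flap stands wide open, at its stop, so that scrap can slide in. Nothing is to be gripped or lifted: do not force the locked flaps, and leave the spanner on the chest and the other things round it where they are.

Things in the scene. Friction and masses are not known exactly. Their poses are not given: they have to be found in the camera images.
- flap_left (a point): middle of the left flap (seen from the robot), on its pivot line and on the upper face of the shut flap, 75 mm above the bench. The point belongs to the chest and does not move with the flap. x points to the far side of the chest (its deck), y to its left, z up; the flap's press mark is at x = -0.030
- flap_middle (a point): middle of the middle flap (seen from the robot), on its pivot line and on the upper face of the shut flap, 75 mm above the bench. The point belongs to the chest and does not move with the flap. x points to the far side of the chest (its deck), y to its left, z up; the flap's press mark is at x = -0.030
- flap_right (a point): middle of the right flap (seen from the robot), on its pivot line and on the upper face of the shut flap, 75 mm above the bench. The point belongs to the chest and does not move with the flap. x points to the far side of the chest (its deck), y to its left, z up; the flap's press mark is at x = -0.030
- flap (a joint): tilt in rad of the one unlocked flap, whichever of the three it is: 0 shut and level, growing as its near half goes down into the chest and its far half rises; stop at 0.80 (wide open: near edge 36 mm below the chest's top, far edge 36 mm above), stop at -0.06 the other way. It turns stiffly (about 3 N on the press mark) and stays where left; locked flaps do not give at all
- chest: plywood scrap chest fixed to the bench, 190 deep (x), 244 wide (y), 75 high; origin on the bench under the middle flap's middle, axes as the points'. Top level with the flaps: 12.5 rim in front, 5 bars between flaps, 72 deck behind; hollow 67 deep under each flap. Flaps: plain metal plates 100 (x) by 62 (y) by 5, at 72 pitch, pivoted at mid-length; flush press ring 22 across in the near half, lock in the far half
- spanner: the open-ended spanner, 200 x 42 x 6 mm, lying along the flat rear deck of the chest; loose, to be left alone; origin at the centre of its underside
- tape_measure: the yellow tape measure, 62 x 85 x 37 mm, on the bench to the left of the chest (the nearer of two such); loose, to be left alone; origin at the centre of its underside
- glue_bottle: the white glue bottle with an orange nozzle, 63 mm across and 191 mm tall, to the right of the vice; loose, to be left alone; origin at the centre of its underside
- tea_mug: the white mug, 78 mm across and 97 mm tall, to the right of the vice; loose, to be left alone; origin at the centre of its underside
- pliers: the red-handled pliers, 190 x 60 x 13 mm, lying beside the chest on its left; loose, to be left alone; origin at the centre of its underside

How it is judged:
By the outcome, as a careful person would: the job done as asked, in the order asked, and still so for the second after the job is handed in, with the robot touching nothing.
It also fails if it takes over 45 s, if anything falls off the work surface, if the arm or the gripper's body presses on something with over 40 N, if the wrist force passes 120 N, or if a joint passes its speed limit or range.

## Working session

There is one attempt and no reset: what is moved stays moved. The work goes in short steps, Python scripts to look and compute and a tool call to move; the robot and the scene stay as the last step left them, time stands still between calls to the robot, and variables do not carry over. Pictures are saved under pics/ and viewed, at most 10 in all, crops included, and the job is handed in when it is done.

Besides the shell and the picture viewer there is one more tool, called after "Call:" in YAML: its name, and indented under it one key for each argument. jog_arm: Moves the arm, as the interface text tells. Its arguments: {"type":"object","properties":{"turn":{"type":"array","items":{"type":"array","items":{"type":"number"}}},"delta_pos":{"type":"array","items":{"type":"array","items":{"type":"number"}}},"gripper":{"type":"array","items":{"type":"number"}},"grip_force":{"type":"number"}},"required":["turn","delta_pos","gripper"]}

```bash
mkdir -p pics; python3 - <<'E'
from workcell import read_state, vision
import cv2
s=read_state();print(s)
for n in("top","side"):
    im=vision.read_camera(n);cv2.imwrite(f"pics/{n}0.png",im[:,:,::-1]);print(n,vision.calibration(n))
print(vision.calibration("wrist"))
E
```

```text
{'time': 0.0, 'q': array([ 1.21814134e+00,  2.64769848e-01,  1.60541442e+00,  2.66626392e-05,
        1.27366748e+00, -3.69129822e-02]), 'joint_vel': array([-2.85752492e-04, -1.00209087e-05,  1.00291800e-03,  1.14811478e-04,
        2.16133470e-04,  1.21439291e-03]), 'joint_torque': array([ 6.07675920e-04, -5.15103757e+01, -3.67319155e+01, -5.98695647e-05,
        1.27740187e-02, -6.94304518e-06]), 'tool_pos': array([0.20934799, 0.64093627, 0.22992893]), 'tcp_rot': array([-0.49384794, -3.1020642 ,  0.00347321]), 'wrist_force': array([ 0.03498202,  0.09544023, -0.72174952]), 'torque': array([ 0.08498632, -0.03073427, -0.0292547 ]), 'grip_force': 0.0, 'width': 0.9984550925380731}
top {'vfov': 52.538120713780714, 'cx': 277.4404349783066, 'cy': 207.3296609018711, 'R': array([[ 0.02530049, -0.9994596 , -0.02098549],
       [-0.98468885, -0.0212938 , -0.17301573],
       [ 0.17247537,  0.02504157, -0.98469547]]), 't': array([0.27653633, 0.53081801, 1.28154148])}
side {'vfov': 55.30259061318084, 'cx': 279.9523347146788, 'cy': 199.94412915234932, 'R': array([[-0.89372934, -0.44834869,  0.01520903],
       [-0.22977747,  0.42838943, -0.87389062],
       [ 0.38529232, -0.78451638, -0.48588463]]), 't': array([0.61493437, 0.07930569, 1.33804196])}
{'vfov': 65.70646984690485, 'cx': 278.7021212829049, 'cy': 207.9271995950977, 'mount': array([[-5.39281773e-05, -9.55021266e-01, -2.96537313e-01,
         7.56918058e-02],
       [ 9.99999997e-01, -6.92281148e-05,  4.10948108e-05,
         1.10613882e-03],
       [-5.97751374e-05, -2.96537310e-01,  9.55021267e-01,
        -1.42119182e-01],
       [ 0.00000000e+00,  0.00000000e+00,  0.00000000e+00,
         1.00000000e+00]])}
```

View pics/top0.png

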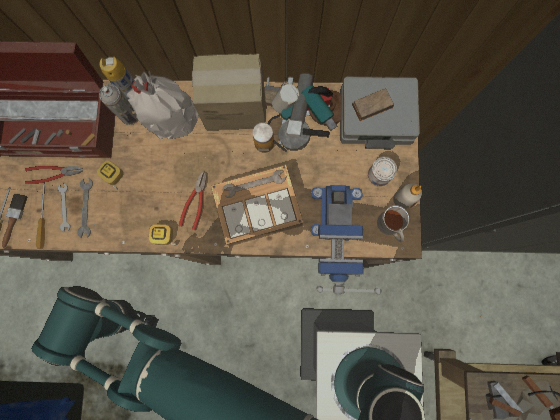

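View pics/side0.png

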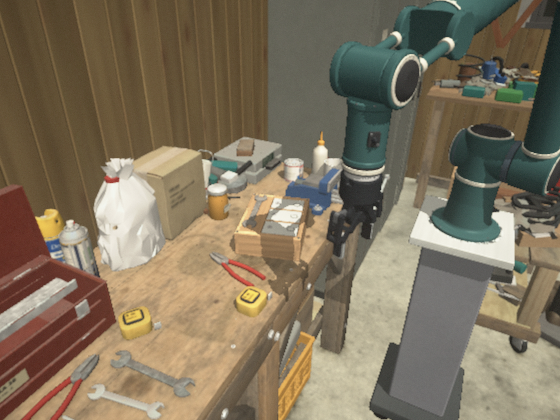

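The top view shows the chest at about columns 213–302, rows 163–244, turned slightly. The flaps are in its near half, the spanner is on the deck, and the vice is to its right. I'll zoom in on it.

```bash
cat > h.py <<'E'
import numpy as np
from workcell import vision
def ray(n,u,v,z):
    c=vision.calibration(n);f=210/np.tan(np.radians(c["vfov"]/2))
    d=c["R"].T@[(u-c["cx"])/f,(v-c["cy"])/f,1];o=-c["R"].T@c["t"]
    return o+d*(z-o[2])/d[2]
def proj(n,X):
    c=vision.calibration(n);f=210/np.tan(np.radians(c["vfov"]/2))
    p=c["R"]@X+c["t"];return p[0]/p[2]*f+c["cx"],p[1]/p[2]*f+c["cy"]
E
python3 - <<'E'
import cv2
im=cv2.imread("pics/top0.png")[155:255,195:320]
cv2.imwrite("pics/topc.png",cv2.resize(im,None,fx=6,fy=6,interpolation=cv2.INTER_CUBIC))
E
```

```text
(no output)
```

View pics/topc.png

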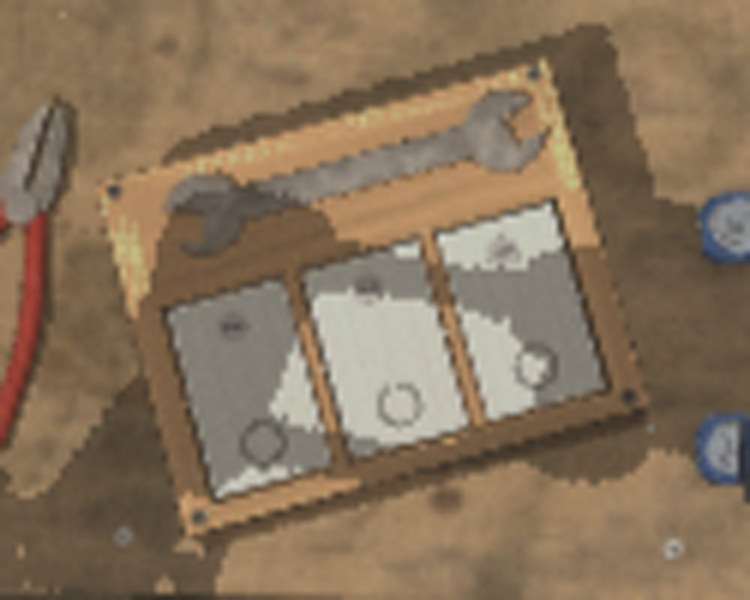

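The rings are at crop (264,443), (400,404) and (536,367). The flap outer corners are at (166,313), (557,202), (608,387) and (216,499). I'll cast these onto z=0.075.

```bash
python3 - <<'E'
from h import *
from scipy.spatial.transform import Rotation as Ro
from workcell import read_state
P=lambda x,y:ray("top",195+(x+.5)/6-.5,155+(y+.5)/6-.5,.075)
r=[P(264,443),P(400,404),P(536,367)]
c=[P(166,313),P(557,202),P(608,387),P(216,499)]
ch=[P(103,184),P(545,64),P(645,407),P(190,535)]
print(np.round(r,4),"\n",np.round(c,4),np.round(ch,4))
for q in(c,ch):print([round(np.linalg.norm(q[i]-q[(i+1)%4]),4) for i in range(4)])
print("pitch",np.linalg.norm(r[0]-r[1]),np.linalg.norm(r[1]-r[2]))
y=(c[0]-c[1]+c[3]-c[2]+2*(r[0]-r[2]));yaw=np.arctan2(-y[0],y[1]);print("yaw",yaw)
C=sum(c)/4; ax=np.array([np.cos(yaw),np.sin(yaw),0]);ay=np.array([-ax[1],ax[0],0])
print("C",C,"rings mid from C",[( (p-C)@ax,(p-C)@ay) for p in r])
s=read_state();M=Ro.from_rotvec(s["tcp_rot"]).as_matrix();print(M.round(4))
for p in r: print("tool delta to ring",(M.T@(p-s["tool_pos"])).round(4))
E
```

```text
[[0.4519 0.405  0.075 ]
 [0.4734 0.3365 0.075 ]
 [0.494  0.2678 0.075 ]] 
 [[0.5178 0.458  0.075 ]
 [0.5801 0.259  0.075 ]
 [0.4845 0.231  0.075 ]
 [0.4229 0.4281 0.075 ]] [[0.5848 0.494  0.075 ]
 [0.6534 0.2668 0.075 ]
 [0.4747 0.2121 0.075 ]
 [0.4044 0.4404 0.075 ]]
[np.float64(0.2086), np.float64(0.0996), np.float64(0.2065), np.float64(0.0995)]
[np.float64(0.2373), np.float64(0.1869), np.float64(0.2389), np.float64(0.1882)]
pitch 0.07174800147020997 0.07168970871187207
yaw 0.30099022383287527
C [0.501332   0.34403221 0.075     ] rings mid from C [(np.float64(-0.029130807621394094), np.float64(0.0728301031938968)), (np.float64(-0.02887631150259471), np.float64(0.0010825530845392614)), (np.float64(-0.029611673253846234), np.float64(-0.07060338401813006))]
[[-9.505e-01  3.106e-01 -8.000e-04]
 [ 3.106e-01  9.505e-01 -2.000e-03]
 [ 1.000e-04 -2.100e-03 -1.000e+00]]
tool delta to ring [-0.3039 -0.1487  0.1553]
tool delta to ring [-0.3456 -0.2071  0.1554]
tool delta to ring [-0.3864 -0.266   0.1556]
```

Call:
jog_arm:
  turn:
    - [0, 0, 0]
    - [0, 0, 0]
    - [0, 0, 0]
    - [0, 0, 0]
    - [0, 0, 0]
    - [0, 0, 0]
    - [0, 0, 0]
    - [0, 0, 0]
    - [0, 0, 0]
    - [0, 0, 0]
    - [0, 0, -0.1]
    - [0, 0, -0.1]
    - [0, 0, -0.1]
    - [0, 0, -0.1]
    - [0, 0, -0.1]
    - [0, 0, -0.115]
    - [0, 0, 0]
    - [0, 0, 0]
  delta_pos:
    - [-0.0304, -0.0149, 0.009]
    - [-0.0304, -0.0149, 0.009]
    - [-0.0304, -0.0149, 0.009]
    - [-0.0304, -0.0149, 0.009]
    - [-0.0304, -0.0149, 0.009]
    - [-0.0304, -0.0149, 0.009]
    - [-0.0304, -0.0149, 0.009]
    - [-0.0304, -0.0149, 0.009]
    - [-0.0304, -0.0149, 0.009]
    - [-0.0304, -0.0149, 0.009]
    - [0, 0, 0]
    - [0, 0, 0]
    - [0, 0, 0]
    - [0, 0, 0]
    - [0, 0, 0]
    - [0, 0, 0]
    - [0, 0, 0]
    - [0, 0, 0]
  gripper: [0, 0, 0, 0, 0, 0, 0, 0, 0, 0, 0, 0, 0, 0, 0, 0, 0, 0]
  grip_force: 20

```text
time: 1.6
tool_pos: [0.4521, 0.4053, 0.1408]
tcp_rot: [0.463, -3.106, 0.001]
wrist_force: [0.2, -0.3, -0.0]
width: -0.003
grip_force: 0.0
```

```bash
python3 - <<'E'
from h import *
import cv2
from scipy.spatial.transform import Rotation as Ro
from workcell import read_state
s=read_state();im=vision.read_camera("wrist");cv2.imwrite("pics/w1.png",im[:,:,::-1])
M=Ro.from_rotvec(s["tcp_rot"]).as_matrix();print(M.round(4),s["tool_pos"],s["wrist_force"],s["width"],s["q"].round(2))
for p in ([.4519,.405,.075],[.4734,.3365,.075],[.494,.2678,.075]):
    print((M.T@(np.array(p)-s["tool_pos"])).round(4))
E
```

```text
[[-9.565e-01 -2.918e-01 -7.000e-04]
 [-2.918e-01  9.565e-01 -6.000e-04]
 [ 8.000e-04 -4.000e-04 -1.000e+00]] [0.45205878 0.40532712 0.14080493] [ 0.15642626 -0.34785592 -0.01214893] -0.0032495471171608862 [ 0.69  0.21  1.84 -0.    1.09 -1.18]
[ 0.0002 -0.0002  0.0658]
[-0.0004 -0.072   0.0658]
[-0.     -0.1438  0.0659]
```

View pics/w1.png

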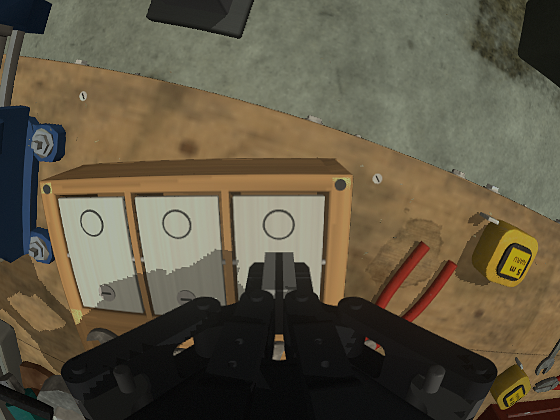

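The wrist view shows the shut fingers over the left flap, with the rings at (278,225), (176,224) and (91,223). I'll cast these as a cross-check.

```bash
python3 - <<'E'
from h import *
from scipy.spatial.transform import Rotation as Ro
from workcell import read_state
s=read_state();c=vision.calibration("wrist");f=210/np.tan(np.radians(c["vfov"]/2))
M=Ro.from_rotvec(s["tcp_rot"]).as_matrix()
for u,v in((278,225),(176,224),(91,223)):
    a=np.array([u-c["cx"],v-c["cy"]]);r=np.hypot(*a);th=r/f
    d=np.r_[a/r*np.sin(th),np.cos(th)];m=c["mount"]
    o=m[:3,3];d=m[:3,:3]@d; w=M@d;ow=M@o+s["tool_pos"];k=(.075-ow[2])/w[2]
    print((o+d*k).round(4),(ow+w*k).round(4))
E
```

```text
[-0.0017  0.0004  0.0659] [0.4536 0.4063 0.075 ]
[-0.0014 -0.0715  0.066 ] [0.4743 0.3374 0.075 ]
[-0.0017 -0.1435  0.066 ] [0.4956 0.2686 0.075 ]
```

Call:
jog_arm:
  turn:
    - [0, 0, 0]
    - [0, 0, 0]
    - [0, 0, 0]
    - [0, 0, 0]
    - [0, 0, 0]
    - [0, 0, 0]
    - [0, 0, 0]
  delta_pos:
    - [0, 0, 0.03]
    - [0, 0, 0.026]
    - [0, 0, 0.004]
    - [0, 0, 0.002]
    - [0, 0, 0.002]
    - [0, 0, 0.001]
    - [0, 0, 0]
  gripper: [0, 0, 0, 0, 0, 0, 0]

```text
time: 2.23
tool_pos: [0.4533, 0.4064, 0.0778]
tcp_rot: [-0.467, 3.104, 0.002]
wrist_force: [0.3, -0.2, -0.5]
width: 0.001
grip_force: 0.0
```

Call:
jog_arm:
  turn:
    - [0, 0, 0]
    - [0, 0, 0]
  delta_pos:
    - [0, 0, 0.001]
    - [0, 0, 0]
  gripper: [0, 0]

```text
time: 2.4
tool_pos: [0.4529, 0.406, 0.0763]
tcp_rot: [-0.468, 3.105, 0.001]
wrist_force: [-0.3, -0.2, -0.8]
width: 0.001
grip_force: 0.0
```

Call:
jog_arm:
  turn:
    - [0, 0, 0]
    - [0, 0, 0]
  delta_pos:
    - [0, 0, 0.001]
    - [0, 0, 0]
  gripper: [0, 0]

```text
time: 2.57
tool_pos: [0.4529, 0.406, 0.0751]
tcp_rot: [-0.468, 3.105, 0.001]
wrist_force: [0.3, 0.2, 3.1]
width: -0.001
grip_force: 1.4
```

Call:
jog_arm:
  turn:
    - [0, 0, 0]
    - [0, 0, 0]
  delta_pos:
    - [0, 0, 0.001]
    - [0, 0, 0]
  gripper: [0, 0]

```text
time: 2.73
tool_pos: [0.4529, 0.406, 0.075]
tcp_rot: [-0.468, 3.105, 0.001]
wrist_force: [-0.9, -1.0, 8.4]
width: -0.002
grip_force: 4.1
```

8.4 N with no give, so the left flap is locked. Next is the middle one.

Call:
jog_arm:
  turn:
    - [0, 0, 0]
    - [0, 0, 0]
    - [0, 0, 0]
    - [0, 0, 0]
    - [0, 0, 0]
    - [0, 0, 0]
    - [0, 0, 0]
    - [0, 0, 0]
  delta_pos:
    - [0, 0, -0.02]
    - [0, -0.024, 0]
    - [0, -0.024, 0]
    - [0, -0.024, 0]
    - [0, 0, 0]
    - [0, 0, 0.012]
    - [0, 0, 0.005]
    - [0, 0, 0]
  gripper: [0, 0, 0, 0, 0, 0, 0, 0]

```text
time: 3.4
tool_pos: [0.4727, 0.3368, 0.0745]
tcp_rot: [0.469, -3.105, 0.001]
wrist_force: [0.5, -0.3, 0.5]
width: -0.002
grip_force: 0.0
```

Call:
jog_arm:
  turn:
    - [0, 0, 0]
    - [0, 0, 0]
  delta_pos:
    - [0, 0, 0.001]
    - [0, 0, 0]
  gripper: [0, 0]

```text
time: 3.57
tool_pos: [0.4728, 0.3372, 0.0746]
tcp_rot: [0.47, -3.105, 0.001]
wrist_force: [0.1, -0.1, -0.5]
width: 0.002
grip_force: 0.0
```

Call:
jog_arm:
  turn:
    - [0, 0, 0]
    - [0, 0, 0]
  delta_pos:
    - [0, 0, 0.001]
    - [0, 0, 0]
  gripper: [0, 0]

```text
time: 3.73
tool_pos: [0.4733, 0.3373, 0.0742]
tcp_rot: [0.469, -3.106, -0.0]
wrist_force: [0.5, 0.4, -0.7]
width: 0.003
grip_force: 0.0
```

Call:
jog_arm:
  turn:
    - [0, 0, 0]
    - [0, 0, 0]
  delta_pos:
    - [0, 0, 0.001]
    - [0, 0, 0]
  gripper: [0, 0]

```text
time: 3.9
tool_pos: [0.4735, 0.3372, 0.0737]
tcp_rot: [-0.468, 3.106, 0.001]
wrist_force: [-1.4, 1.4, 2.0]
width: 0.005
grip_force: 0.9
```

Call:
jog_arm:
  turn:
    - [0, 0, 0]
    - [0, 0, 0]
  delta_pos:
    - [0, 0, 0.001]
    - [0, 0, 0]
  gripper: [0, 0]

```text
time: 4.07
tool_pos: [0.4736, 0.3372, 0.0727]
tcp_rot: [-0.468, 3.106, 0.001]
wrist_force: [-1.5, 0.6, 3.2]
width: -0.002
grip_force: 1.8
```

Call:
jog_arm:
  turn:
    - [0, 0, 0]
    - [0, 0, 0]
  delta_pos:
    - [0, 0, 0.001]
    - [0, 0, 0]
  gripper: [0, 0]

```text
time: 4.23
tool_pos: [0.4738, 0.3372, 0.0716]
tcp_rot: [-0.468, 3.106, 0.001]
wrist_force: [-0.6, 2.0, 3.3]
width: -0.0
grip_force: 1.8
```

It rocks at about 3 N, so the middle flap is the unlocked one. I'll push on down, easing slightly toward the near side.

Call:
jog_arm:
  turn:
    - [0, 0, 0]
    - [0, 0, 0]
    - [0, 0, 0]
    - [0, 0, 0]
    - [0, 0, 0]
    - [0, 0, 0]
    - [0, 0, 0]
    - [0, 0, 0]
    - [0, 0, 0]
    - [0, 0, 0]
    - [0, 0, 0]
  delta_pos:
    - [0.0004, 0, 0.0015]
    - [0.0004, 0, 0.0015]
    - [0.0004, 0, 0.0015]
    - [0.0004, 0, 0.0015]
    - [0.0004, 0, 0.0015]
    - [0.0004, 0, 0.0015]
    - [0.0004, 0, 0.0015]
    - [0.0004, 0, 0.0015]
    - [0.0004, 0, 0.0015]
    - [0.0004, 0, 0.0015]
    - [0, 0, 0]
  gripper: [0, 0, 0, 0, 0, 0, 0, 0, 0, 0, 0]

```text
time: 5.15
tool_pos: [0.4689, 0.335, 0.0554]
tcp_rot: [0.468, -3.105, 0.001]
wrist_force: [-0.5, 0.1, 2.0]
width: -0.001
grip_force: 0.6
```

Call:
jog_arm:
  turn:
    - [0, 0, 0]
    - [0, 0, 0]
    - [0, 0, 0]
  delta_pos:
    - [0, 0, 0.001]
    - [0, 0, 0.001]
    - [0, 0, 0]
  gripper: [0, 0, 0]

```text
time: 5.4
tool_pos: [0.4694, 0.3353, 0.0538]
tcp_rot: [0.468, -3.106, 0.001]
wrist_force: [0.4, -0.5, 1.2]
width: -0.002
grip_force: 0.6
```

Call:
jog_arm:
  turn:
    - [0, 0, 0]
    - [0, 0, 0]
  delta_pos:
    - [0, 0, 0.001]
    - [0, 0, 0]
  gripper: [0, 0]

```text
time: 5.57
tool_pos: [0.4696, 0.3354, 0.053]
tcp_rot: [0.468, -3.106, 0.0]
wrist_force: [-0.6, -0.3, 1.2]
width: -0.002
grip_force: 0.7
```

Call:
jog_arm:
  turn:
    - [0, 0, 0]
    - [0, 0, 0]
  delta_pos:
    - [0, 0, 0.001]
    - [0, 0, 0]
  gripper: [0, 0]

```text
time: 5.73
tool_pos: [0.4696, 0.3356, 0.0521]
tcp_rot: [0.468, -3.106, 0.0]
wrist_force: [-0.7, -0.2, 1.9]
width: 0.002
grip_force: 0.7
```

Call:
jog_arm:
  turn:
    - [0, 0, 0]
    - [0, 0, 0]
    - [0, 0, 0]
    - [0, 0, 0]
  delta_pos:
    - [0, 0, 0.001]
    - [0, 0, 0.001]
    - [0, 0, 0.001]
    - [0, 0, 0]
  gripper: [0, 0, 0, 0]

```text
time: 6.07
tool_pos: [0.4694, 0.3355, 0.0489]
tcp_rot: [0.468, -3.106, 0.0]
wrist_force: [0.1, -0.1, -0.2]
width: -0.003
grip_force: 0.1
```

Call:
jog_arm:
  turn:
    - [0, 0, 0]
    - [0, 0, 0]
  delta_pos:
    - [0, 0, 0.001]
    - [0, 0, 0]
  gripper: [0, 0]

```text
time: 6.23
tool_pos: [0.4695, 0.3355, 0.048]
tcp_rot: [0.468, -3.106, 0.0]
wrist_force: [-0.2, -0.3, 1.6]
width: 0.002
grip_force: 0.5
```

```bash
python3 - <<'E'
from h import *
import cv2
cv2.imwrite("pics/w2.png",vision.read_camera("wrist")[:,:,::-1])
E
```

```text
(no output)
```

View pics/w2.png

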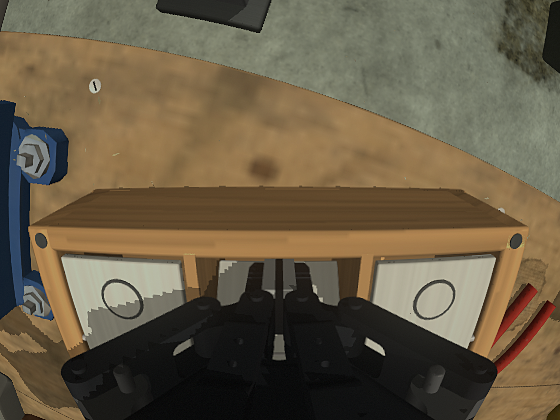

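The flap is tilting with the fingertip inside the hollow and nothing fouled. I'll carry on to the stop.

Call:
jog_arm:
  turn:
    - [0, 0, 0]
    - [0, 0, 0]
    - [0, 0, 0]
  delta_pos:
    - [0, 0, 0.001]
    - [0, 0, 0.001]
    - [0, 0, 0]
  gripper: [0, 0, 0]

```text
time: 6.53
tool_pos: [0.4697, 0.3356, 0.0477]
tcp_rot: [0.468, -3.106, 0.0]
wrist_force: [-5.0, -2.3, 11.3]
width: 0.003
grip_force: 5.6
```

Call:
jog_arm:
  turn:
    - [0, 0, 0]
    - [0, 0, 0]
    - [0, 0, 0]
  delta_pos:
    - [0, 0, 0.001]
    - [0, 0, 0.001]
    - [0, 0, 0]
  gripper: [0, 0, 0]

```text
time: 6.78
tool_pos: [0.4698, 0.3357, 0.0474]
tcp_rot: [0.468, -3.106, 0.0]
wrist_force: [-8.6, -5.6, 21.4]
width: -0.003
grip_force: 10.8
```

Call:
jog_arm:
  turn:
    - [0, 0, 0]
    - [0, 0, 0]
    - [0, 0, 0]
  delta_pos:
    - [0, 0, 0.001]
    - [0, 0, 0.001]
    - [0, 0, 0]
  gripper: [0, 0, 0]

```text
time: 7.03
tool_pos: [0.4699, 0.3358, 0.0471]
tcp_rot: [0.468, -3.106, 0.0]
wrist_force: [-12.0, -8.2, 32.6]
width: -0.003
grip_force: 16.1
```

The force rises steeply at z≈0.047, so the flap is at its stop. I'll retreat straight up and check.

Call:
jog_arm:
  turn:
    - [0, 0, 0]
    - [0, 0, 0]
    - [0, 0, 0]
    - [0, 0, 0]
    - [0, 0, 0]
    - [0, 0, 0]
    - [0, 0, 0]
    - [0, 0, 0]
    - [0, 0, 0]
  delta_pos:
    - [0, 0, -0.005]
    - [0.001, 0, -0.01]
    - [0, 0, -0.02]
    - [0, 0, -0.03]
    - [0, 0, -0.03]
    - [0, 0, -0.03]
    - [0, 0, -0.02]
    - [0, 0, 0]
    - [0, 0, 0]
  gripper: [0, 0, 0, 0, 0, 0, 0, 0, 0]

```text
time: 7.78
tool_pos: [0.4696, 0.3358, 0.1888]
tcp_rot: [-0.468, 3.104, 0.002]
wrist_force: [0.8, 0.0, -0.6]
width: 0.001
grip_force: 0.0
```

```bash
python3 - <<'E'
from h import *
import cv2
w=vision.read_camera("wrist");t=vision.read_camera("side")[170:270,220:320]
t=cv2.resize(t,(420,420),interpolation=cv2.INTER_CUBIC)
cv2.imwrite("pics/w3.png",np.hstack([w[:,170:550],t])[:,:,::-1])
# expected edges of the middle flap at 0.80 in the side view
C=np.array([.502,.3448,.075]);ax=np.array([np.cos(.3),np.sin(.3),0]);ay=np.array([-ax[1],ax[0],0])
for a in(.7,.8):
  for y in(.031,-.031):
    p=C+ay*y+.05*np.cos(a)*ax+[0,0,.05*np.sin(a)];u,v=proj("side",p);print(a,y,round(380+(u-220)*4.2),round((v-170)*4.2))
E
```

```text
0.7 0.031 590 167
0.7 -0.031 606 125
0.8 0.031 595 163
0.8 -0.031 610 121
```

View pics/w3.png

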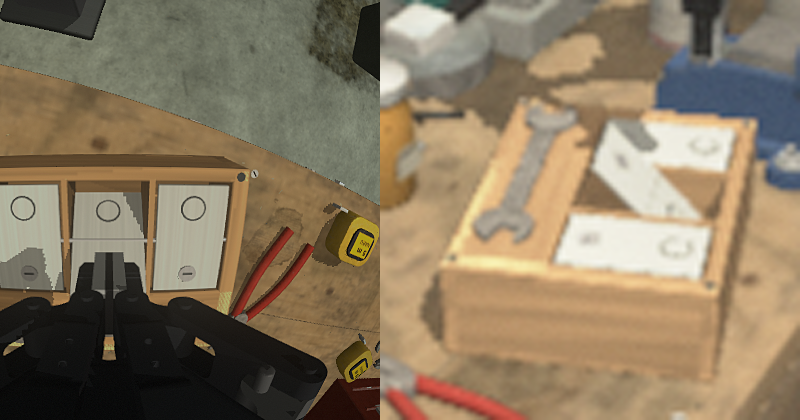

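The side crop shows the middle flap tilted, its raised far edge from about (592,163) to (608,121). That matches the prediction for 0.80, and the force stop agrees. The spanner and the other things haven't moved.

```bash
python3 -c "
from workcell import ticket;print(ticket.finish_job())"
```

```text
the job is handed in; nothing more can be done
None
```

The middle flap was the unlocked one; I pushed it down to its stop, backed the arm clear and handed the job in. The left flap was locked (no give at 8 N), and I never needed to touch the right one.

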